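# Balance the teal mini painting on the domed drip stand

## Robot

A 6-joint arm with a two-finger parallel gripper is mounted at the origin on the work surface. World frame = base frame: x ahead of the robot, y to its left, z up, the work surface at z = 0. Lengths are in m, angles in degrees, forces in N, time in s.
With the tool pointing down it reaches from about 0.3 to 0.775 m from the base axis. Payload 14.6 kg.
Tool frame: the origin (TCP) lies midway between the tips of the shut fingers; the grasp point (between the pads) lies pinch_z behind it (pinch_z is the distance from the TCP to the grasp point, in m); z points along the fingers, y is the line along which they close (so a half turn about z gives the same grasp; the last joint's range is limited). The gripper opens to 94 mm and grips with 3 to 60 N. Pads are 16 mm wide; open, the fingers measure 119 mm over their backs; the gripper's body (75 mm by 177 mm) begins 78 mm behind the grasp point.
Start: joints at [71.184, 17.183, 87.147, -0, 75.671, -3.816], TCP at [0.142, 0.531, 0.205] pointing down, gripper open.
Joint ranges: [-173.82, 173.82], [-45.26, 126.66], [13.44, 144.39], [-59.66, 239.66], [0, 175.72], [-146.38, 146.38]. Speed limits (degrees/s): [127.2, 127.2, 147.25, 180, 180, 180].

## Interface

Orientations are given as a 3x3 rotation matrix whose columns are the frame's x, y, z axes.
In Python, from station import sense, read_camera, camera_params, sign_off, pinch_z gives the robot as it stands.
- The arm moves only by the shell command python3 -m jog 'ROWS' [OPENING] [FORCE]. ROWS is JSON, a list of rows, each an object with "translation": the shift along the world's x, y, z in m, a list of three; "rotation": the turn, a rotation vector about the world's x, y, z in rad, a list of three. In form: [{"translation": [x, y, z], "rotation": [rx, ry, rz]}, ...]. A call has 1 to 10 rows; each row shifts and turns the commanded pose from where the row before left it; what a row does not reach is not made up. A row lasts 1/10 s, in which the tool goes at most 50 mm and 8.59 degrees, less where a joint would pass 70% of its speed; a pose out of reach is approached as far as the arm can. A call is refused whole if a number of a shift passes 0.05 or a number of a turn 0.15, either way. A call with a gripper value outside its range is refused whole. OPENING is the closure, from 0 (fully open) to 1 (shut), set as the call begins (- or left out, the last holds). The fingers move at their own pace and stop on an object; FORCE is the grip in N (left out, the last holds). Time passes only in rows, so rows that do not move let the fingers close. It gives the time, the measured TCP pose, the force, the opening and the grip force at its end, in the units of the state.
- sense(): the state, without advancing time (a new reading comes with each control period).
- read_camera(name): name is "side" or "top" or "wrist"; returns (picture, depth): 420x560x3 uint8, red, green, blue; 420x560 float32, m along the optical axis (not along the pixel's ray), 0 where there is no reading.
- camera_params(name): a dict with "intrinsics" (3x3 intrinsics, pixels), "dist_coeffs" ([k1, k2, p1, p2, k3] as OpenCV has them; the pictures are not rectified), "extrinsics" (4x4, takes a point from world to camera coordinates); the wrist camera has in their place "mount" (4x4, takes a point from camera to tool coordinates, whose origin is the TCP and whose axes are the flange's). Camera axes: x right, y down, z forward; pixel columns grow to the right and rows downward; lengths in m; the calibration is good to about 2 mm. A picture is of the moment at which its call begins: read the wrist's pose just before it. camera_params takes no time and is no camera call.
- sign_off(): hands the job in; it is judged then, once.
The state is a dict: "clock": time; "joints": joint angles; "dq": joint speeds; "joint_efforts": joint torques, N m; "eef_pos": TCP position; "tcp_rot": TCP orientation; "force": force on the tool from outside, world axes, zero at the start; "torque": the same for the moment, N m; "gripper_width": opening from 0.0 (shut) to 1.0 (fully open); "grip_force": force on a finger pad.
Only numpy, scipy, OpenCV 4.12 (cv2) and the standard library are available. Lean on these libraries where they do the work, as an engineer would, in place of code of your own. Each camera call takes 0.05 s, during which the arm holds its last target. There are 200 camera calls.

## Task

Set the teal mini painting panel on the blue domed top of the white drip stand, ready for its clear coat: painted face up, centred so that it balances nearly level with its edges hanging free all round. Lower it onto the dome rather than dropping it, and leave the orange and yellow panels where they lie.

Things in the scene. Friction and masses are not known exactly. Their poses are not given: they have to be found in the camera images.
- panel_teal: mini wooden painting panel with a plain teal top face and bare pale wood sides, 70 (its x) by 50 (its y) by 14 mm thick (z), 40 g nominal, lying flat on the table, loose. Origin: centre of its underside; z up out of the painted face. This is the one to balance; any heading on the dome will do.
- panel_orange: mini wooden painting panel with a plain orange top face and bare pale wood sides, 70 (its x) by 50 (its y) by 14 mm thick (z), 40 g nominal, lying flat on the table, loose. Origin: centre of its underside; z up out of the painted face. A bystander.
- panel_yellow: mini wooden painting panel with a plain yellow top face and bare pale wood sides, 70 (its x) by 50 (its y) by 14 mm thick (z), 40 g nominal, lying flat on the table, loose. Origin: centre of its underside; z up out of the painted face. A bystander.
- crown (a point): highest point, at the centre, of the drip stand's blue domed top, 75 mm above the table; z up. The stand is fixed to the table: a white round foot of 84 mm diameter and a 60 mm diameter column, carrying a shallow blue cap of 68 mm diameter whose top is part of a ball of 75 mm radius (its rim lies about 8 mm below the crown). A panel set off centre tips towards its heavier side, about 1 degree per mm, and comes to rest so; far off centre it slides off.
Mind the look-alikes: they are no part of the job. What is shaped like the panel_teal but pink or purple is not meant.

How it is judged (in metres and radians):
At the end, for the whole second after the job is handed in: The teal panel rests on the dome, painted face up, its centre within 14 mm of the crown sideways and 6 mm in height, tilted less than 14 degrees, and still (under 20 mm/s and 0.3 rad/s) (horizontal distance between panel_teal and crown below 0.014 m and z of panel_teal in the frame of crown between -0.006 and 0.006 m and angle between panel_teal's own z axis and vertical below 0.24 rad and linear speed of panel_teal below 0.02 m/s and angular speed of panel_teal below 0.3 rad/s); the robot touches nothing.
It fails at once if the orange or yellow panel was moved by more than 15 mm (distance of any of panel_orange, panel_yellow from where it was at the start of the episode above 0.015 m).
It fails at once if the teal panel was dropped: let go above the dome and falling faster than 0.5 m/s (a fall of over 12 mm) (contact force between panel_teal and the fingers below 0.05 N and z of panel_teal in the frame of crown above -0.01 m and linear speed of panel_teal above 0.5 m/s).
It also fails if it takes over 40 s, if anything falls off the work surface, if the arm or the gripper's body presses on something with over 40 N, if the wrist force passes 120 N, or if a joint passes its speed limit or range.

## Working session

There is one attempt and no reset: what is moved stays moved. The work goes in short steps, Python scripts to look and compute and a shell command to move; the robot and the scene stay as the last step left them, time stands still between calls to the robot, and variables do not carry over. Pictures are saved under pics/ and viewed, at most 10 in all, crops included, and the job is handed in when it is done.

```bash
mkdir -p pics; cat > h.py <<'E'
import numpy as np, cv2
from station import *
def shot(n):
    im,d=read_camera(n); return im,d
def save(im,f): cv2.imwrite('pics/'+f,cv2.cvtColor(im,cv2.COLOR_RGB2BGR))
def pose(n,s=None):
    p=camera_params(n); K=np.array(p['intrinsics']);D=np.array(p['dist_coeffs'])
    if n=='wrist':
        T=np.eye(4);T[:3,:3]=s['tcp_rot'];T[:3,3]=s['eef_pos'];C=T@np.array(p['mount'])
    else: C=np.linalg.inv(np.array(p['extrinsics']))
    return K,D,C
def cast(n,uv,z,s=None):
    K,D,C=pose(n,s)
    u=cv2.undistortPoints(np.array(uv,float).reshape(-1,1,2),K,D).reshape(-1,2)
    r=np.c_[u,np.ones(len(u))]@C[:3,:3].T
    o=C[:3,3]; return o+r*((z-o[2])/r[:,2])[:,None]
E
python3 - <<'E'
from h import *
a,_=shot('top');save(a,'top0.png');b,_=shot('side');save(b,'side0.png')
s=sense();print(s,pinch_z)
for n in('top','side'):print(n,np.round(pose(n)[2],3))
E
```

```text
{'clock': 0.1, 'joints': array([ 7.11835923e+01,  1.72124423e+01,  8.71767586e+01, -1.09207772e-03,
        7.56714694e+01, -3.81470944e+00]), 'dq': array([ 0.00281667, -0.12974338, -0.06847137,  0.03280701,  0.01066588,
        0.00786795]), 'joint_efforts': array([ 4.07457683e-04, -5.32643831e+01, -3.53274000e+01,  7.08956877e-02,
        2.35681218e-02, -5.64030188e-05]), 'eef_pos': array([0.14228467, 0.5310264 , 0.20494299]), 'tcp_rot': array([[-9.65919370e-01,  2.58842938e-01, -3.24052474e-04],
       [ 2.58843135e-01,  9.65918845e-01, -1.00826194e-03],
       [ 5.20269094e-05, -1.05777849e-03, -9.99999439e-01]]), 'force': array([ 0.20672837,  0.92749897, -0.16497425]), 'torque': array([-0.05173316, -0.03538507,  0.02702075]), 'grip_force': 0.0, 'gripper_width': 1.0012695905416702} 0.0188
top [[-0.017 -0.989  0.147  0.331]
 [-1.     0.019  0.015  0.025]
 [-0.017 -0.147 -0.989  1.152]
 [ 0.     0.     0.     1.   ]]
side [[-0.955 -0.218  0.201  0.311]
 [-0.296  0.686 -0.664  0.559]
 [ 0.007 -0.694 -0.72   0.622]
 [ 0.     0.     0.     1.   ]]
```

View pics/top0.png

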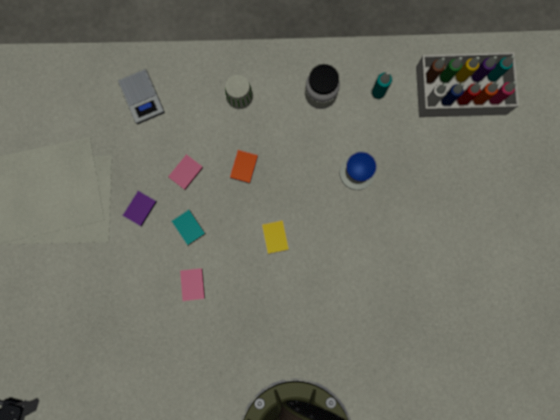

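View pics/side0.png

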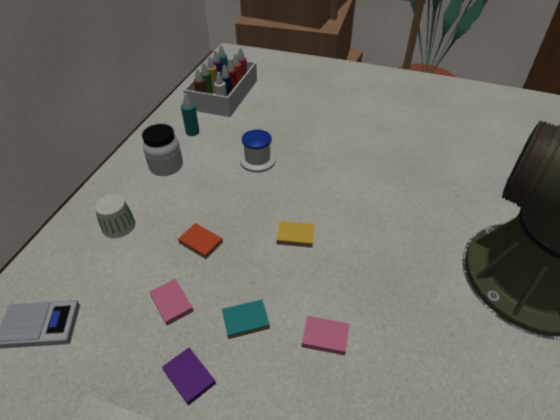

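The top view shows the stand at (361,167), orange at (244,167) and yellow at (275,237). The candidates are the teal panel at (189,227), the teal bottle at (382,85), two pink panels and a purple one. The flat teal rectangle at (189,227), side view (246,318), fits the description. I'll measure it and confirm it in a crop.

```bash
cat > m.py <<'E'
from h import *
def mask(im,lo,hi,roi=None,smin=90):
    h=cv2.cvtColor(im,cv2.COLOR_RGB2HSV)
    m=cv2.inRange(h,(lo,smin,40),(hi,255,255))
    if roi:
        r=np.zeros_like(m);x0,y0,x1,y1=roi;r[y0:y1,x0:x1]=255;m&=r
    c=max(cv2.findContours(m,cv2.RETR_EXTERNAL,cv2.CHAIN_APPROX_NONE)[0],key=cv2.contourArea)
    return c.reshape(-1,2)
def rect(n,c,z,s=None):
    P=cast(n,c,z,s)[:,:2]; r=cv2.minAreaRect((P*1e4).astype(np.float32))
    b=cv2.boxPoints(r)/1e4; e=[b[1]-b[0],b[2]-b[1]]; L=max(e,key=np.linalg.norm)
    return np.array(r[0])/1e4,np.sort(np.linalg.norm(e,axis=1)),np.degrees(np.arctan2(L[1],L[0]))%180
E
python3 - <<'E'
from m import *
R={'top':dict(teal=(150,190,225,265),orange=(220,140,270,190),yellow=(250,210,300,265),blue=(330,140,390,195)),
 'side':dict(teal=(200,280,290,350),orange=(160,210,235,265),yellow=(260,205,330,260),blue=(225,120,290,165))}
H=dict(teal=(78,98),orange=(2,16),yellow=(18,34),blue=(104,130))
for n in R:
    im,_=shot(n)
    for k in R[n]:
        c=mask(im,*H[k],roi=R[n][k]); 
        if k=='blue':
            P=cast(n,c,0.068)[:,:2];print(n,k,cv2.boundingRect(c),cv2.minEnclosingCircle((P*1e3).astype(np.float32)),P.min(0),P.max(0),P.mean(0))
        else: print(n,k,rect(n,c,.014))
    if n=='side': save(cv2.resize(im[270:370,180:320],None,fx=5,fy=5),'crop.png')
E
```

```text
top teal (array([0.47538511, 0.24217388]), array([0.04847976, 0.0690309 ], dtype=float32), np.float32(33.40238))
top orange (array([0.61956807, 0.11015957]), array([0.05153721, 0.07241157], dtype=float32), np.float32(163.32585))
top yellow (array([0.44884033, 0.03816536]), array([0.05093115, 0.07126524], dtype=float32), np.float32(10.466476))
top blue (347, 152, 29, 30) ((598.6163330078125, -159.4303741455078), 33.975486755371094) [ 0.56514162 -0.19182664] [ 0.63248234 -0.12800362] [ 0.59905065 -0.15944606]
side teal (array([0.47423203, 0.24360239]), array([0.05056228, 0.06890033], dtype=float32), np.float32(33.39754))
side orange (array([0.61745938, 0.11352529]), array([0.05407005, 0.07471052], dtype=float32), np.float32(163.44125))
side yellow (array([0.44689883, 0.04177088]), array([0.05642379, 0.06994876], dtype=float32), np.float32(10.508273))
side blue (242, 130, 29, 19) ((597.8548583984375, -154.56985473632812), 36.38440704345703) [ 0.56463081 -0.19089195] [ 0.63143485 -0.1186381 ] [ 0.59714814 -0.15484111]
```

View pics/crop.png

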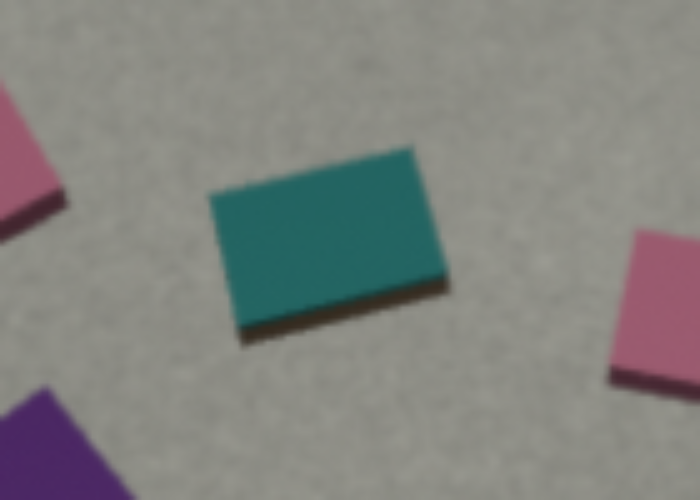

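The crop shows a plain teal rectangle with a wood side at about side view (246,318), with pink and purple panels clearly apart. It is at about (0.475, 0.243), long axis 33.4°; I'll grip across the 50 mm side (tool y at 123.4°).

```bash
python3 -m jog '[{"translation":[0.033,-0.029,-0.005],"rotation":[0,0,0.0845]},{"translation":[0.033,-0.029,-0.005],"rotation":[0,0,0.0845]},{"translation":[0.033,-0.029,-0.005],"rotation":[0,0,0.0845]},{"translation":[0.033,-0.029,-0.005],"rotation":[0,0,0.0845]},{"translation":[0.033,-0.029,-0.005],"rotation":[0,0,0.0845]},{"translation":[0.033,-0.029,-0.005],"rotation":[0,0,0.0845]},{"translation":[0.033,-0.029,-0.005],"rotation":[0,0,0.0845]},{"translation":[0.033,-0.029,-0.005],"rotation":[0,0,0.0845]},{"translation":[0.033,-0.029,-0.005],"rotation":[0,0,0.0845]},{"translation":[0.036,-0.027,-0.005],"rotation":[0,0,0.0845]}]' 0
python3 -m jog '[{"translation":[0,0,0],"rotation":[0,0,0]},{"translation":[0,0,0],"rotation":[0,0,0]},{"translation":[0,0,0],"rotation":[0,0,0]}]'
cat > w.py <<'E'
from m import *
import sys
s=sense();im,_=shot('wrist');save(im,sys.argv[1])
print(s['eef_pos'],np.degrees(np.arctan2(s['tcp_rot'][1,1],s['tcp_rot'][0,1])),s['tcp_rot'][2,:],s['joints'])
print(rect('wrist',mask(im,78,98),.014,s))
E
python3 w.py w1.png
```

```text
clock: 1.2
eef_pos: [0.4764, 0.2417, 0.1553]
tcp_rot: [[-0.833, -0.554, 0.0], [-0.554, 0.833, 0.0], [-0.0, -0.0, -1.0]]
force: [-0.0, 0.4, 0.0]
gripper_width: 0.997
grip_force: 0.0
clock: 1.5
eef_pos: [0.4748, 0.2438, 0.1555]
tcp_rot: [[-0.835, -0.551, -0.0], [-0.551, 0.835, 0.0], [0.0, 0.0, -1.0]]
force: [0.2, 0.3, -1.0]
gripper_width: 0.999
grip_force: 0.0
[0.47475806 0.2438089  0.15549074] 123.40703477069019 [ 1.05594044e-04  1.71818945e-04 -9.99999980e-01] [ 2.32457947e+01  1.77862499e+01  9.32770960e+01  9.23965465e-03
  6.89443463e+01 -1.00164561e+02]
(array([0.47451631, 0.2407113 ]), array([0.04930576, 0.0686755 ], dtype=float32), np.float32(33.38492))
```

View pics/w1.png

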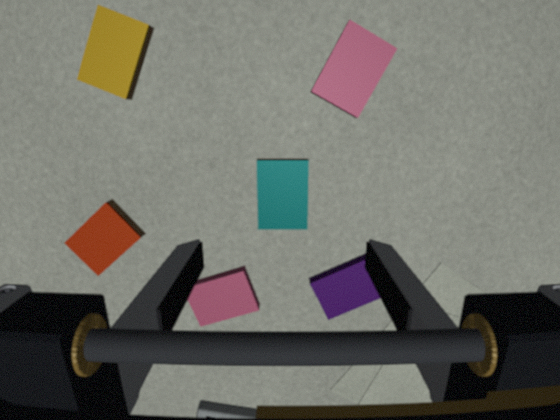

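Teal panel is at wrist (283,194), square to the fingers, and no neighbour lies under the fingers' path. Descending.

```bash
python3 -m jog '[{"translation":[0,-0.0015,-0.02],"rotation":[0,0,0]},{"translation":[0,0,-0.02],"rotation":[0,0,0]},{"translation":[0,0,-0.02],"rotation":[0,0,0]},{"translation":[0,0,-0.02],"rotation":[0,0,0]},{"translation":[0,0,-0.02],"rotation":[0,0,0]},{"translation":[0,0,-0.02],"rotation":[0,0,0]},{"translation":[0,0,-0.015],"rotation":[0,0,0]},{"translation":[0,0,-0.01],"rotation":[0,0,0]},{"translation":[0,0,-0.004],"rotation":[0,0,0]},{"translation":[0,0,-0.002],"rotation":[0,0,0]}]'
python3 -m jog '[{"translation":[0,0,0],"rotation":[0,0,0]},{"translation":[0,0,0],"rotation":[0,0,0]},{"translation":[0,0,0],"rotation":[0,0,0]}]'
python3 w.py w2.png
```

```text
clock: 2.55
eef_pos: [0.4753, 0.2422, 0.0046]
tcp_rot: [[-0.834, -0.551, 0.0], [-0.551, 0.834, 0.0], [-0.0, -0.0, -1.0]]
force: [-0.8, 0.4, 0.6]
gripper_width: 1.001
grip_force: 0.0
clock: 2.85
eef_pos: [0.4756, 0.2419, 0.0049]
tcp_rot: [[-0.835, -0.551, 0.001], [-0.551, 0.835, 0.0], [-0.001, -0.0, -1.0]]
force: [0.4, -0.4, 0.1]
gripper_width: 0.999
grip_force: 0.0
[0.47557219 0.24185944 0.00494569] 123.41370837653552 [-7.63310212e-04 -1.45715185e-04 -9.99999698e-01] [ 2.30229774e+01  2.97534704e+01  9.93338522e+01 -4.17688993e-04
  5.08681544e+01 -1.00390471e+02]
(array([0.47473315, 0.24070227]), array([0.04962024, 0.06996368], dtype=float32), np.float32(33.397324))
```

View pics/w2.png

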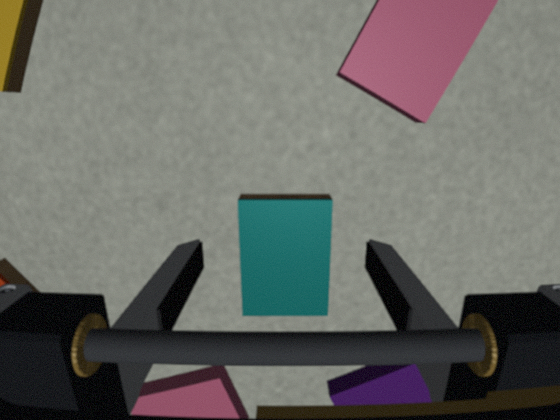

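The panel (rows 195–317, columns 238–332) sits between the fingers, within about 1.5 mm of the tool centre. Grip and lift.

```bash
python3 -m jog '[{"translation":[-0.0005,-0.0008,-0.002],"rotation":[0,0,0]},{"translation":[0,0,0],"rotation":[0,0,0]},{"translation":[0,0,0],"rotation":[0,0,0]},{"translation":[0,0,0],"rotation":[0,0,0]},{"translation":[0,0,0],"rotation":[0,0,0]},{"translation":[0,0,0],"rotation":[0,0,0]},{"translation":[0,0,0],"rotation":[0,0,0]},{"translation":[0,0,0],"rotation":[0,0,0]}]' 1 20
python3 -m jog '[{"translation":[0,0,0.002],"rotation":[0,0,0]},{"translation":[0,0,0.01],"rotation":[0,0,0]},{"translation":[0,0,0.02],"rotation":[0,0,0]},{"translation":[0,0,0.03],"rotation":[0,0,0]},{"translation":[0,0,0.03],"rotation":[0,0,0]},{"translation":[0,0,0.03],"rotation":[0,0,0]},{"translation":[0,0,0.02],"rotation":[0,0,0]},{"translation":[0,0,0],"rotation":[0,0,0]},{"translation":[0,0,0],"rotation":[0,0,0]}]'
python3 - <<'E'
from m import *
s=sense();im,_=shot('wrist');a,_=shot('side');save(np.vstack([im,a])[:, :] if 0 else cv2.resize(np.hstack([im,a]),(800,300)),'w3.png')
c=mask(im,78,98);t=s['eef_pos']
print(t,s['gripper_width'],s['grip_force'])
for off in(.009,.011,.013): # painted face height above TCP
    r=rect('wrist',c,t[2]+off,s);print(off,r, r[0]-t[:2])
E
```

```text
clock: 3.7
eef_pos: [0.4749, 0.241, 0.0025]
tcp_rot: [[-0.835, -0.551, 0.0], [-0.551, 0.835, 0.0], [-0.0, -0.0, -1.0]]
force: [-0.7, 0.2, -0.2]
gripper_width: 0.529
grip_force: 20.0
clock: 4.6
eef_pos: [0.4747, 0.2409, 0.1444]
tcp_rot: [[-0.835, -0.551, 0.0], [-0.551, 0.835, 0.0], [-0.0, -0.0, -1.0]]
force: [-0.2, -0.9, -0.8]
gripper_width: 0.526
grip_force: 20.0
[0.47471027 0.24086746 0.14435855] 0.5263169105292091 19.999895095825195
0.009 (array([0.47593472, 0.24057446]), array([0.05191206, 0.07106742], dtype=float32), np.float32(33.395576)) [ 0.00122445 -0.000293  ]
0.011 (array([0.47514302, 0.24005159]), array([0.05130255, 0.07023309], dtype=float32), np.float32(33.395565)) [ 0.00043275 -0.00081587]
0.013 (array([0.47435127, 0.23952871]), array([0.05069306, 0.06939867], dtype=float32), np.float32(33.395542)) [-0.000359   -0.00133875]
```

View pics/w3.png

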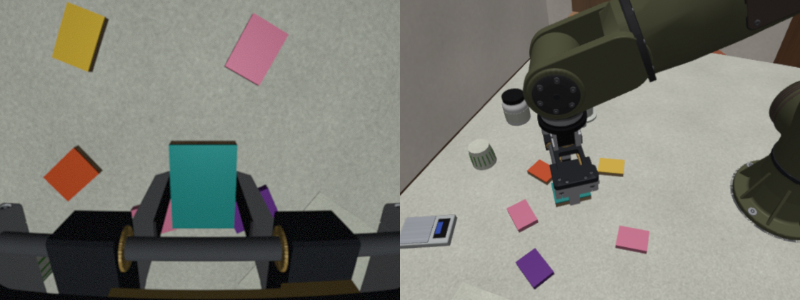

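The panel is held level, centred within about 1 mm (wrist, scaled view: 203,185). Orange and yellow are undisturbed. Next I go past the stand so that the wrist camera sees the dome.

```bash
python3 -m jog '[{"translation":[0.021,-0.04,0],"rotation":[0,0,-0.066]},{"translation":[0.021,-0.04,0],"rotation":[0,0,-0.066]},{"translation":[0.021,-0.04,0],"rotation":[0,0,-0.066]},{"translation":[0.021,-0.04,0],"rotation":[0,0,-0.066]},{"translation":[0.021,-0.04,0],"rotation":[0,0,-0.066]},{"translation":[0.021,-0.04,0],"rotation":[0,0,-0.066]},{"translation":[0.021,-0.04,0],"rotation":[0,0,-0.066]},{"translation":[0.021,-0.04,0],"rotation":[0,0,-0.066]},{"translation":[0.021,-0.04,0],"rotation":[0,0,-0.066]},{"translation":[0.021,-0.04,0],"rotation":[0,0,-0.066]}]'
python3 -m jog '[{"translation":[0,0,0],"rotation":[0,0,0]},{"translation":[0,0,0],"rotation":[0,0,0]},{"translation":[0,0,0],"rotation":[0,0,0]}]'
python3 - <<'E'
from m import *
s=sense();im,_=shot('wrist');save(im,'w4.png')
t=s['eef_pos'];print(t,s['joints'])
r=rect('wrist',mask(im,78,98),t[2]+.0115,s);print('held',r,r[0]-t[:2])
c=mask(im,104,130);print(cv2.boundingRect(c))
for z in(.067,.069):
    P=cast('wrist',c,z,s)[:,:2];print(cv2.minEnclosingCircle((P*1e3).astype(np.float32)),cv2.fitEllipse((P*1e3).astype(np.float32)))
E
```

```text
clock: 5.7
eef_pos: [0.685, -0.1607, 0.1428]
tcp_rot: [[-0.997, 0.08, -0.002], [0.08, 0.997, 0.001], [0.002, 0.0, -1.0]]
force: [0.1, -0.6, -0.6]
gripper_width: 0.532
grip_force: 20.0
clock: 6.0
eef_pos: [0.6844, -0.158, 0.1437]
tcp_rot: [[-0.997, 0.075, -0.001], [0.075, 0.997, 0.001], [0.001, 0.0, -1.0]]
force: [0.7, 0.2, 0.1]
gripper_width: 0.527
grip_force: 20.0
[ 0.68442227 -0.15798805  0.14365106] [-1.59886321e+01  3.99443656e+01  6.19339548e+01  9.79960401e-03
  7.82043063e+01 -1.01667213e+02]
held (array([ 0.68861094, -0.16365222]), array([0.05905923, 0.07895915], dtype=float32), np.float32(174.9576)) [ 0.00418867 -0.00566417]
(227, 59, 91, 93)
((599.762939453125, -161.95172119140625), 33.61684036254883) ((599.7459716796875, -161.9562225341797), (66.3102798461914, 66.34671020507812), 133.73121643066406)
((599.80908203125, -161.8856964111328), 33.354347229003906) ((599.7922973632812, -161.89010620117188), (65.79251098632812, 65.82865905761719), 133.7257080078125)
```

View pics/w4.png

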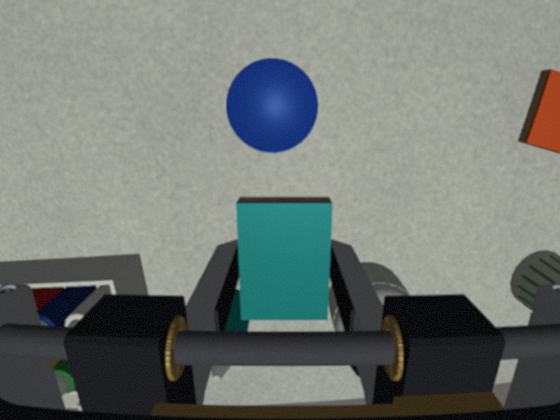

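Dome at wrist pixel (272,105), giving (0.5998,-0.1619). That agrees with the top view to about 2 mm. Target TCP is (0.5995,-0.161), with contact at z ≈ 0.0775.

```bash
python3 -m jog '[{"translation":[-0.02,-0.003,0],"rotation":[0,0,0]},{"translation":[-0.025,0,0],"rotation":[0,0,0]},{"translation":[-0.02,0,-0.005],"rotation":[0,0,0]},{"translation":[-0.015,0,-0.01],"rotation":[0,0,0]},{"translation":[-0.005,0,-0.015],"rotation":[0,0,0]},{"translation":[0,0,-0.015],"rotation":[0,0,0]},{"translation":[0,0,-0.01],"rotation":[0,0,0]},{"translation":[0,0,0],"rotation":[0,0,0]},{"translation":[0,0,0],"rotation":[0,0,0]},{"translation":[0,0,0],"rotation":[0,0,0]}]'
```

```text
clock: 7.05
eef_pos: [0.6003, -0.1621, 0.09]
tcp_rot: [[-0.997, 0.077, 0.001], [0.077, 0.997, -0.0], [-0.001, -0.0, -1.0]]
force: [0.0, -0.1, -1.5]
gripper_width: 0.528
grip_force: 20.0
```

```bash
python3 -m jog '[{"translation":[-0.0005,0.0005,-0.005],"rotation":[0,0,0]},{"translation":[0,0,-0.003],"rotation":[0,0,0]},{"translation":[0,0,-0.002],"rotation":[0,0,0]},{"translation":[0,0,0],"rotation":[0,0,0]},{"translation":[0,0,0],"rotation":[0,0,0]}]'
python3 -m jog '[{"translation":[0,0,-0.001],"rotation":[0,0,0]},{"translation":[0,0,0],"rotation":[0,0,0]},{"translation":[0,0,0],"rotation":[0,0,0]}]'
python3 -m jog '[{"translation":[0,0,-0.001],"rotation":[0,0,0]},{"translation":[0,0,0],"rotation":[0,0,0]},{"translation":[0,0,0],"rotation":[0,0,0]}]'
```

```text
clock: 7.55
eef_pos: [0.5994, -0.1616, 0.0795]
tcp_rot: [[-0.997, 0.077, 0.0], [0.077, 0.997, -0.0], [-0.0, -0.0, -1.0]]
force: [0.2, -0.3, -0.8]
gripper_width: 0.534
grip_force: 20.0
clock: 7.85
eef_pos: [0.5994, -0.1616, 0.0785]
tcp_rot: [[-0.997, 0.077, 0.0], [0.077, 0.997, -0.0], [-0.0, -0.0, -1.0]]
force: [0.5, 0.1, 0.8]
gripper_width: 0.529
grip_force: 20.0
clock: 8.15
eef_pos: [0.5993, -0.1616, 0.0774]
tcp_rot: [[-0.997, 0.077, -0.0], [0.077, 0.997, -0.0], [0.0, -0.0, -1.0]]
force: [1.0, 0.1, -0.7]
gripper_width: 0.531
grip_force: 20.0
```

```bash
python3 -m jog '[{"translation":[0,0,-0.0005],"rotation":[0,0,0]},{"translation":[0,0,0],"rotation":[0,0,0]},{"translation":[0,0,0],"rotation":[0,0,0]}]'
python3 -m jog '[{"translation":[0,0,-0.0005],"rotation":[0,0,0]},{"translation":[0,0,0],"rotation":[0,0,0]},{"translation":[0,0,0],"rotation":[0,0,0]}]'
python3 - <<'E'
from m import *
a,_=shot('side');save(cv2.resize(a[90:190,190:330],None,fx=5,fy=5),'s5.png')
E
```

```text
clock: 8.45
eef_pos: [0.5994, -0.1616, 0.0772]
tcp_rot: [[-0.997, 0.077, 0.0], [0.077, 0.997, -0.0], [-0.0, -0.0, -1.0]]
force: [-1.7, 0.4, 3.0]
gripper_width: 0.53
grip_force: 20.0
clock: 8.75
eef_pos: [0.5995, -0.1616, 0.0771]
tcp_rot: [[-0.997, 0.077, 0.0], [0.077, 0.997, -0.0], [-0.0, -0.0, -1.0]]
force: [-3.1, 0.9, 7.8]
gripper_width: 0.531
grip_force: 20.0
```

View pics/s5.png

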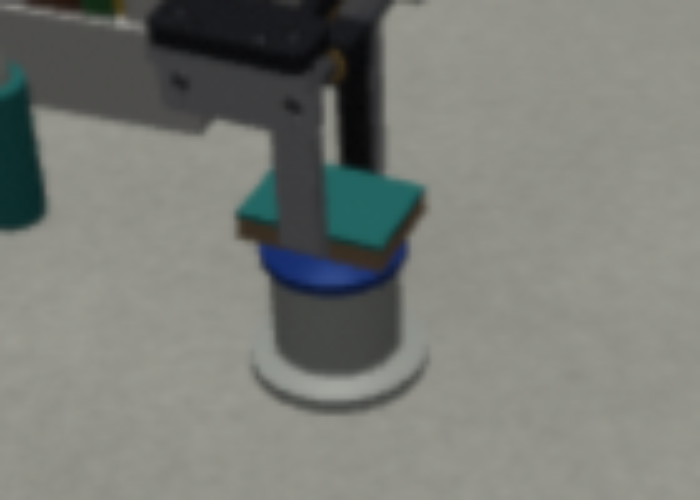

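The panel sits on the dome (crop 330,215), looking centred over the blue cap, and contact is confirmed by 7.8 N. Ease off and open.

```bash
python3 -m jog '[{"translation":[0,0,0.0006],"rotation":[0,0,0]},{"translation":[0,0,0],"rotation":[0,0,0]},{"translation":[0,0,0],"rotation":[0,0,0]}]' - 5
python3 -m jog '[{"translation":[0,0,0],"rotation":[0,0,0]},{"translation":[0,0,0],"rotation":[0,0,0]},{"translation":[0,0,0],"rotation":[0,0,0]},{"translation":[0,0,0],"rotation":[0,0,0]}]' 0.3
python3 - <<'E'
from m import *
a,_=shot('side');save(cv2.resize(a[90:190,190:330],None,fx=5,fy=5),'s6.png')
s=sense();im,_=shot('wrist');c=mask(im,78,98,(200,150,350,330));print(s['eef_pos'],s['gripper_width'],s['grip_force'],rect('wrist',c,.089,s),cv2.boundingRect(c))
E
```

```text
clock: 9.1
eef_pos: [0.5994, -0.1616, 0.0771]
tcp_rot: [[-0.997, 0.077, 0.0], [0.077, 0.997, -0.0], [-0.0, -0.0, -1.0]]
force: [-0.7, -0.9, 2.9]
gripper_width: 0.532
grip_force: 5.0
clock: 9.5
eef_pos: [0.5993, -0.1615, 0.0769]
tcp_rot: [[-0.997, 0.077, -0.0], [0.077, 0.997, 0.0], [0.0, 0.0, -1.0]]
force: [0.6, -0.1, 0.3]
gripper_width: 0.699
grip_force: 0.0
[ 0.5993138  -0.16150365  0.07691737] 0.6990770327598771 0.0 (array([ 0.59985171, -0.16382104]), array([0.05011122, 0.06970668], dtype=float32), np.float32(175.19093)) (235, 203, 96, 118)
```

View pics/s6.png

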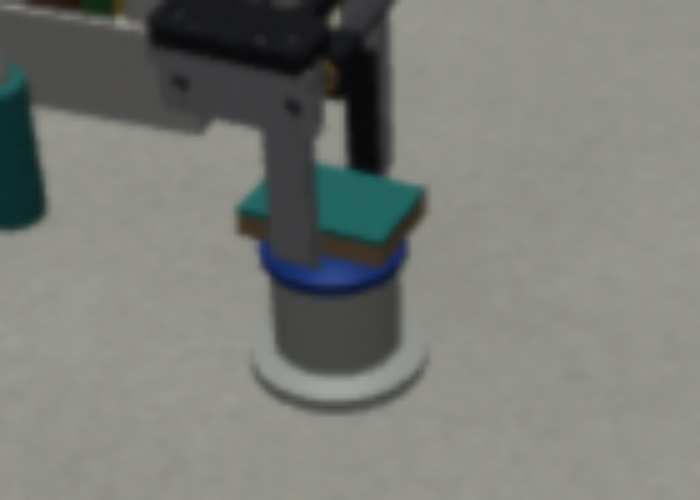

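Released and balancing level. Open wide, retreat straight up, then check.

```bash
python3 -m jog '[{"translation":[0,0,0],"rotation":[0,0,0]},{"translation":[0,0,0],"rotation":[0,0,0]},{"translation":[0,0,0],"rotation":[0,0,0]},{"translation":[0,0,0],"rotation":[0,0,0]},{"translation":[0,0,0.01],"rotation":[0,0,0]},{"translation":[0,0,0.02],"rotation":[0,0,0]},{"translation":[0,0,0.03],"rotation":[0,0,0]},{"translation":[0,0,0.03],"rotation":[0,0,0]},{"translation":[0,0,0.02],"rotation":[0,0,0]},{"translation":[0,0,0],"rotation":[0,0,0]}]' 0
python3 -m jog '[{"translation":[0,0,0],"rotation":[0,0,0]},{"translation":[0,0,0],"rotation":[0,0,0]},{"translation":[0,0,0],"rotation":[0,0,0]},{"translation":[0,0,0],"rotation":[0,0,0]},{"translation":[0,0,0],"rotation":[0,0,0]}]'
python3 - <<'E'
from m import *
s=sense();im,_=shot('wrist');a,_=shot('side');save(cv2.resize(np.hstack([im,a]),(800,300)),'end.png')
for n,i in(('wrist',im),('side',a)):
    c=mask(i,78,98,(200,120,350,330) if n=='wrist' else (225,100,290,165));print(n,rect(n,c,.089,s),cv2.boundingRect(c))
E
```

```text
clock: 10.6
eef_pos: [0.6004, -0.1619, 0.1909]
tcp_rot: [[-0.997, 0.077, 0.005], [0.077, 0.997, -0.002], [-0.005, -0.001, -1.0]]
force: [0.3, -0.0, 0.2]
gripper_width: 0.999
grip_force: 0.0
clock: 11.1
eef_pos: [0.5993, -0.1615, 0.1866]
tcp_rot: [[-0.997, 0.077, -0.001], [0.077, 0.997, 0.0], [0.001, 0.0, -1.0]]
force: [0.2, -0.8, 0.6]
gripper_width: 1.0
grip_force: 0.0
wrist (array([ 0.59972075, -0.16350892]), array([0.05005756, 0.06962515], dtype=float32), np.float32(174.23978)) (254, 169, 59, 79)
side (array([ 0.59891841, -0.15963888]), array([0.04771754, 0.07015159], dtype=float32), np.float32(177.89882)) (238, 122, 36, 17)
```

View pics/end.png

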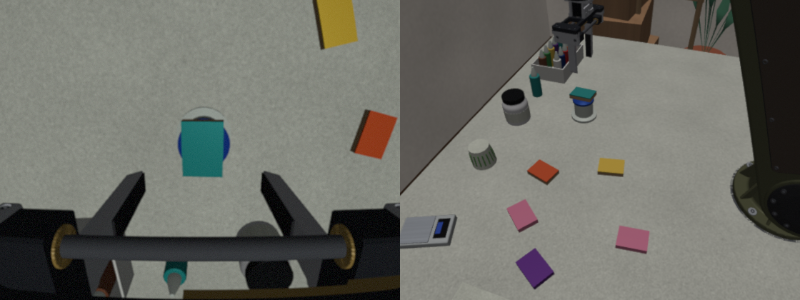

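The panel (wrist 203,149) sits on the dome with blue showing evenly on both sides. It measures full size, so it is level, and orange and yellow have not moved.

```bash
python3 -c "from station import *;print(sign_off())"
```

```text
the job is handed in; nothing more can be done
None
```

The teal panel is balanced nearly level on the dome, painted face up and about 2 mm off centre by the wrist camera; the orange and yellow panels look undisturbed and the job is handed in, though sign-off returned no verdict.

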